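Build the sieve stack on the shaker

TASK

Build the sieve stack on the grey shaker so that casting sand can be graded: one piece at a time from the bottom up, first the bare steel pan in the shaker's collar, then the blue fine sieve, the yellow medium sieve, the red coarse sieve, and last the lid with the black knob. Each piece must sit level and fully home in the one beneath, released and at rest. Leave the jar, the cup and the brass gear standing where they are.

Things in the scene. Friction and masses are not known exactly. Their poses are not given: they have to be found in the camera images.
- shaker: The shaker: low round grey drum, diameter 120, fixed, on a black rubber foot. Origin: centre of its underside, z up. A bare aluminium collar stands on its axis: outside diameter 64, inside 54, rim 56 above the origin, 11 deep. The pan's skirt drops into it; then the pan's origin is 48 above the shaker's.
- pan: The catch pan, bottom of the set: bare steel ring and plain bare steel floor. Origin: centre of the underside, z up. z 0-8: tapered skirt, diameter 40 (bottom) to 48. z 8-40: straight body, outside diameter 60 (grip here), inside 54, open above. The skirt drops into the mouth below (3 play all round) till the shoulder at z=8 meets the rim: 32 above the piece beneath. Loose, about 100 g; yaw is of no matter.
- fine_sieve: The fine sieve: blue painted ring, smooth copper-coloured mesh floor. Origin: centre of the underside, z up. z 0-8: tapered skirt, diameter 40 (bottom) to 48. z 8-40: straight body, outside diameter 60 (grip here), inside 54, open above. The skirt drops into the mouth below (3 play all round) till the shoulder at z=8 meets the rim: 32 above the piece beneath. Loose, about 100 g; yaw is of no matter.
- medium_sieve: The medium sieve: yellow painted ring, dark floor with a close grid of wires. Origin: centre of the underside, z up. z 0-8: tapered skirt, diameter 40 (bottom) to 48. z 8-40: straight body, outside diameter 60 (grip here), inside 54, open above. The skirt drops into the mouth below (3 play all round) till the shoulder at z=8 meets the rim: 32 above the piece beneath. Loose, about 100 g; yaw is of no matter.
- coarse_sieve: The coarse sieve: red painted ring, black floor with an open grid of a few wires. Origin: centre of the underside, z up. z 0-8: tapered skirt, diameter 40 (bottom) to 48. z 8-40: straight body, outside diameter 60 (grip here), inside 54, open above. The skirt drops into the mouth below (3 play all round) till the shoulder at z=8 meets the rim: 32 above the piece beneath. Loose, about 100 g; yaw is of no matter.
- sieve_lid: The lid: flat steel disc with an upright black knob. Origin: centre of its underside (bottom of its skirt), z up. Same 8 mm skirt (diameter 40 to 48) from z=0 to 8, disc of diameter 60 from z=8 to 14, cylindrical black knob of diameter 24 from z=14 to 42, to be gripped. Loose, about 90 g. Home when its origin is 32 above that of the coarse sieve.
- bench_block: A square steel bench block on a dark wooden foot, 110 x 110, 42 high, fixed to the bench; not used, only in the way. Origin: centre of its underside. It and the shaker change sides.
- jar: An amber jar with white cap, diameter 48, height 65, loose; not used, to be left alone. Origin: centre of its underside.
- cup: A small white open cup, diameter 56 at the rim, height 55, loose; not used, to be left alone. Origin: centre of its underside.
- gear: A small brass gear lying flat, diameter 38, height 22, loose; not used, to be left alone. Origin: centre of its underside.
Mind the look-alikes: they are no part of the job. Leave any purple or turquoise look-alike of the sieve_lid alone.

How it is judged (in metres and radians):
On the way, in this order (a step that is already met when the one before it is completed fails the run):
1. the pan is home in the collar of the shaker (horizontal distance between pan and shaker below 0.008 m and z of pan in the frame of shaker between 0.044 and 0.052 m and angle between pan's own z axis and vertical below 0.08 rad), for 0.2 s.
2. the fine (blue) sieve is home in the pan (horizontal distance between fine_sieve and pan below 0.008 m and z of fine_sieve in the frame of pan between 0.028 and 0.036 m and angle between fine_sieve's own z axis and vertical below 0.08 rad), for 0.2 s.
3. the medium (yellow) sieve is home in the fine (blue) sieve (horizontal distance between medium_sieve and fine_sieve below 0.008 m and z of medium_sieve in the frame of fine_sieve between 0.028 and 0.036 m and angle between medium_sieve's own z axis and vertical below 0.08 rad), for 0.2 s.
4. the coarse (red) sieve is home in the medium (yellow) sieve (horizontal distance between coarse_sieve and medium_sieve below 0.008 m and z of coarse_sieve in the frame of medium_sieve between 0.028 and 0.036 m and angle between coarse_sieve's own z axis and vertical below 0.08 rad), for 0.2 s.
5. the lid is home in the coarse (red) sieve (horizontal distance between sieve_lid and coarse_sieve below 0.008 m and z of sieve_lid in the frame of coarse_sieve between 0.028 and 0.036 m and angle between sieve_lid's own z axis and vertical below 0.08 rad), for 0.2 s.
At the end, for the whole second after the job is handed in: From the bottom: pan in the shaker's collar, blue fine, yellow medium, red coarse sieve, lid; each centred within 8 mm on the piece beneath, at its nested height (32 mm above it, the pan 48 mm above the shaker's origin) within 4 mm, within 0.08 rad of level, and at rest (under 0.02 m/s) (all of step 1 and all of step 2 and all of step 3 and all of step 4 and all of step 5 and linear speed of each of pan, fine_sieve, medium_sieve, coarse_sieve, sieve_lid below 0.02 m/s); the robot touches nothing.
It fails at once if the jar is shifted more than 25 mm or knocked over (distance of jar from where it was at the start of the episode above 0.025 m or angle between jar's own z axis and vertical above 0.5 rad).
It fails at once if the cup is shifted more than 25 mm or knocked over (distance of cup from where it was at the start of the episode above 0.025 m or angle between cup's own z axis and vertical above 0.5 rad).
It fails at once if the gear is shifted more than 25 mm or knocked over (distance of gear from where it was at the start of the episode above 0.025 m or angle between gear's own z axis and vertical above 0.5 rad).
It also fails if it takes over 125 s, if anything falls off the work surface, if the arm or the gripper's body presses on something with over 40 N, if the wrist force passes 120 N, or if a joint passes its speed limit or range.

ROBOT

A 6-joint arm with a two-finger parallel gripper is mounted at the origin on the work surface. World frame = base frame: x ahead of the robot, y to its left, z up, the work surface at z = 0. Lengths are in mm, angles in rad, forces in N, time in s.
With the tool pointing down it reaches from about 275 to 750 mm from the base axis. Payload 10.2 kg.
Tool frame: the origin (TCP) lies on the front face of the gripper's body, between the roots of the fingers; the fingertips stand 73 mm ahead of it and the grasp point (between the pads) lies ctrl.grip_depth ahead of it (ctrl.grip_depth is the distance from the TCP to the grasp point, in mm); z points along the fingers, y is the direction in which the jaws open and shut (so a half turn about z gives the same grasp; the last joint's range is limited). The gripper opens to 85 mm and grips with 20 to 120 N. Pads are 22 mm wide; open, the fingers measure 114 mm over their backs; the gripper's body (76 mm by 85 mm) begins 54 mm behind the grasp point. The pads swing forward as they close: fully open they stand 13 mm farther back than shut.
Start: joints at [-1.542, 0.313, 1.498, -0, 1.331, -0.223], TCP at [130.789, -508.454, 303.894] pointing down, gripper open.
Joint ranges: [-2.94, 2.94], [-0.97, 2.17], [0.19, 2.56], [-1.23, 4.37], [0.02, 3.11], [-2.88, 2.88]. Speed limits (rad/s): [2.39, 2.39, 3.01, 3.14, 3.14, 3.14].

INTERFACE

Orientations are given as a unit quaternion [w, x, y, z].
In Python, from rig import readout, capture, ctrl, nets gives the robot as it stands. The module is installed in compiled form; this text tells all that it offers.
- The arm moves only by the tool apply_moves, never from a script. Its argument "targets" is a list of rows, each a list of 4 numbers: the shift along the tool's x, y, z in cm, then the turn about the tool's z in degrees. A call has 1 to 8 rows; each row shifts and turns the commanded pose from where the row before left it, along the tool's axes as they then stand; what a row does not reach is not made up. A row lasts 1/10 s, in which the tool goes at most 50 mm and 8.59 degrees, less where a joint would pass 70% of its speed; a pose out of reach is approached as far as the arm can. A call with a gripper value outside its range is refused whole. "grip" is the finger opening in cm, from 0 to 8.54, set as the call begins (left out, the last holds). The fingers move at their own pace and stop on an object; "force" is the grip in N (left out, the last holds). Time passes only in rows, so rows that do not move let the fingers close. It gives the time, the measured TCP pose, the force and the opening at its end, in the units of the state.
- readout.sense(): the state, without advancing time (a new reading comes with each control period).
- capture(name): name is "side" or "top" or "wrist"; returns a dict with "img" (420x560x3 uint8, red, green, blue), "fov_y" (degrees; the focal length in pixels is half the picture's height over the tangent of half this angle, whatever the lens; pixels are square), "cx", "cy" (the principal point, pixels), "eye" and "rotation" of the camera in the world. Camera axes: x right, y down, z forward; pixel columns grow to the right and rows downward; lengths in mm; the calibration is good to about 2 mm. A picture is of the moment at which its call begins. There is no depth.
- ctrl.finish_job(): hands the job in, once; it reports no verdict.
Trained networks look in the newest picture that a camera, given by its name, has taken for a name from the list of things; names that differ only in an ending like _2 or _b are one class to them, and where a whole thing is asked for, a point or a joint stands for the part that bears it (a point fixed in the world has none). Each returns a list of dicts, best first, with "score" (0 to 1); they miss things now and then, are a little off and sometimes report something else, mostly with a low value. They report only what shows in the picture. A call takes as long as a camera call. They do not tell look-alikes from the thing itself.
- nets.boxes_of(camera, target): "location" ([column, row] as shares, 0 to 1, of the picture: columns of its width, rows of its height, amid what is visible of it).
The state is a dict: "time_s": time; "joints": joint angles; "dq": joint speeds; "tau": joint torques, N m; "eef_pos": TCP position; "ee_rot": TCP orientation; "force": force on the tool from outside, world axes, zero at the start; "wrist_torque": the same for the moment, N m; "grip_width": opening from 0.0 (shut) to 1.0 (fully open).
Only numpy, scipy, OpenCV 4.12 (cv2) and the standard library are available. Lean on these libraries where they do the work, as an engineer would, in place of code of your own. Each camera call takes 0.05 s, during which the arm holds its last target.

## Working session

There is one attempt and no reset: what is moved stays moved. The work goes in short steps, Python scripts to look and compute and a tool call to move; the robot and the scene stay as the last step left them, time stands still between calls to the robot, and variables do not carry over. Pictures are saved under pics/ and viewed, and the job is handed in when it is done.

Besides the shell and the picture viewer there is one more tool, called after "Request:" as name(argument=value, ...), one argument or row to a line, values as JSON. apply_moves: Moves the arm, as the interface text tells. Its arguments: {"type":"object","properties":{"targets":{"type":"array"},"grip":{"type":"number"},"force":{"type":"number"}},"required":["targets"]}

```bash
mkdir -p pics; python3 - <<'E'
from rig import readout, capture, ctrl, nets
import cv2
print(readout.sense()); print(ctrl.grip_depth)
for n in ["side","top","wrist"]:
    c=capture(n); cv2.imwrite(f"pics/{n}0.png",c["img"][:,:,::-1])
    print(n,c["fov_y"],c["cx"],c["cy"],c["eye"],c["rotation"])
    if n!="wrist":
      for t in "shaker pan fine_sieve medium_sieve coarse_sieve sieve_lid bench_block jar cup gear".split():
        print(t,[(round(d["location"][0]*560),round(d["location"][1]*420),round(d["score"],2)) for d in nets.boxes_of(n,t)])
E
```

```text
{'time_s': 0.0, 'joints': array([-1.54235244e+00,  3.13432387e-01,  1.49846312e+00, -9.57906436e-06,
        1.33098795e+00, -2.23384733e-01]), 'dq': array([-4.30076050e-04,  1.12641995e-03,  6.14414257e-04, -7.23548569e-04,
        1.14086982e-04,  5.03363693e-05]), 'tau': array([ 5.63073227e-04, -4.12268829e+01, -2.59742171e+01, -1.26349278e-04,
        4.15743707e-03, -2.75885490e-06]), 'eef_pos': array([ 130.80628064, -508.2644516 ,  303.33422372]), 'ee_rot': array([-6.42794214e-04,  9.92082911e-01,  1.25582965e-01,  5.81786698e-05]), 'force': array([ 0.54634571,  0.89275421, -0.34882878]), 'wrist_torque': array([ 0.02606048, -0.00938211,  0.01146274]), 'grip_width': 1.0017959972878578}
53.900000000000006
side 47.431946730517645 288.00013987997977 202.48368969671034 [ 51.89311234 542.58542193 754.04547266] [ 0.14528814 -0.36471585  0.84416669 -0.36504287]
shaker [(374, 151, 0.55)]
pan [(279, 283, 0.72)]
fine_sieve [(336, 234, 0.92), (233, 221, 0.21)]
medium_sieve [(233, 218, 0.95)]
coarse_sieve [(384, 201, 0.83)]
sieve_lid [(304, 179, 0.94), (257, 183, 0.86), (333, 119, 0.73), (293, 150, 0.54)]
bench_block [(168, 290, 0.66)]
jar [(425, 169, 0.63)]
cup [(223, 337, 0.6)]
gear [(306, 220, 0.77)]
top 54.76663926403615 287.9474928091413 210.05313506570744 [ 408.03936365  -11.97236145 1044.93179141] [-0.06566653  0.70903642 -0.70011113  0.05291196]
shaker [(405, 204, 0.86)]
pan [(224, 261, 0.73)]
fine_sieve [(289, 256, 0.9)]
medium_sieve [(239, 186, 0.61)]
coarse_sieve []
sieve_lid [(345, 156, 0.78), (288, 167, 0.76), (328, 192, 0.64), (411, 150, 0.58)]
bench_block [(169, 210, 0.97)]
jar [(413, 264, 0.73)]
cup [(159, 270, 0.74)]
gear [(288, 230, 0.46)]
wrist 69.74645614415422 284.40141003423776 206.7939510624359 [ 200.27859747 -489.61744141  374.09579044] [ 0.11323152  0.78238272 -0.60613296 -0.0875142 ]
```

View pics/top0.png

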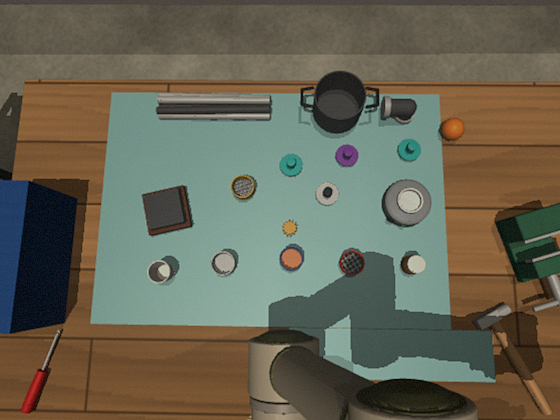

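View pics/side0.png

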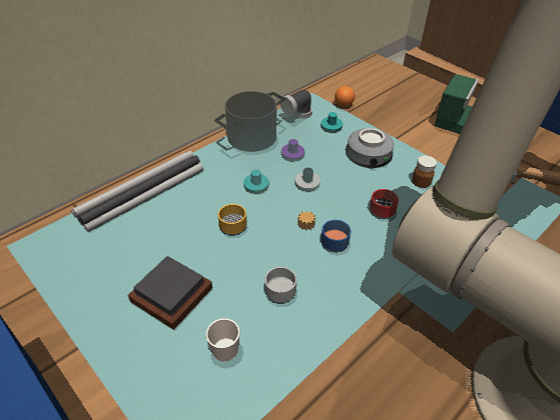

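```bash
cat > h.py <<'E'
import numpy as np, cv2
from scipy.spatial.transform import Rotation as R
from rig import readout, capture, ctrl, nets
def f(c): return 210/np.tan(np.radians(c["fov_y"])/2)
def rot(c):
    q=np.array(c["rotation"]).ravel(); return R.from_quat(q[[1,2,3,0]])
def p2w(c,u,v,z):
    d=rot(c).apply([(u-c["cx"])/f(c),(v-c["cy"])/f(c),1]); e=np.array(c["eye"])
    return (e+d*(z-e[2])/d[2])[:2]
def w2p(c,p):
    q=rot(c).inv().apply(np.array(p)-np.array(c["eye"])); return np.array([c["cx"],c["cy"]])+f(c)*q[:2]/q[2]
def tri(c1,p1,c2,p2):
    A=[];b=[]
    M=np.zeros((3,3));v=np.zeros(3)
    for c,p in((c1,p1),(c2,p2)):
        d=rot(c).apply([(p[0]-c["cx"])/f(c),(p[1]-c["cy"])/f(c),1]);d/=np.linalg.norm(d)
        P=np.eye(3)-np.outer(d,d);M+=P;v+=P@np.array(c["eye"])
    return np.linalg.solve(M,v)
def ring(img,p,z,r,c,th=48):
    "draw circle at world"
    a=np.linspace(0,2*np.pi,th)
    return np.array([w2p(c,[p[0]+r*np.cos(t),p[1]+r*np.sin(t),z]) for t in a])
E
python3 - <<'E'
from h import *
T=capture("top");S=capture("side")
g={"pan":(224,262,279,282,40),"fine":(291,258,336,232,40),"med":(243,187,232,216,40),"coarse":(351,262,384,202,40),"lid":(327,193,307,175,42),"shaker":(410,201,373,140,56),"jar":(414,264,427,164,65),"gear":(290,228,307,218,22),"cup":(159,269,223,330,55)}
pos={}
for k,(a,b,u,v,z) in g.items():
    print(k,p2w(T,a,b,z).round(),p2w(S,u,v,z).round(),tri(T,(a,b),S,(u,v)).round())
    pos[k]=(p2w(T,a,b,z)+p2w(S,u,v,z))/2
for n,c in(("top",T),("side",S)):
    im=cv2.resize(c["img"][:,:,::-1],None,fx=3,fy=3,interpolation=cv2.INTER_CUBIC)
    for k,rr in dict(pan=[(0,20),(40,30)],fine=[(40,30)],med=[(40,30)],coarse=[(40,30)],lid=[(42,12),(14,30)],shaker=[(56,32),(0,60)]).items():
        for z,r in rr: cv2.polylines(im,[((ring(None,pos[k],z,r,c)+.5)*3).astype(int)],True,(0,255,0),1)
    y0,y1,x0,x1=((130,290,190,440) if n=="top" else (100,310,190,450))
    cv2.imwrite(f"pics/{n}1.png",im[y0*3:y1*3,x0*3:x1*3][:600])
E
```

```text
pan [446. 163.] [439. 174.] [447. 166.  25.]
fine [458.  -2.] [451.   4.] [458.  -2.  31.]
med [636. 123.] [630. 130.] [639. 124.  29.]
coarse [ 451. -149.] [ 440. -140.] [ 450. -152.   26.]
lid [623. -91.] [615. -78.] [626. -91.  27.]
shaker [ 602. -294.] [ 588. -281.] [ 603. -300.   38.]
jar [ 447. -296.] [ 438. -290.] [ 445. -299.   56.]
gear [535.   2.] [531.   5.] [535.   2.  17.]
cup [427. 318.] [422. 316.] [425. 317.  54.]
```

View pics/top1.png

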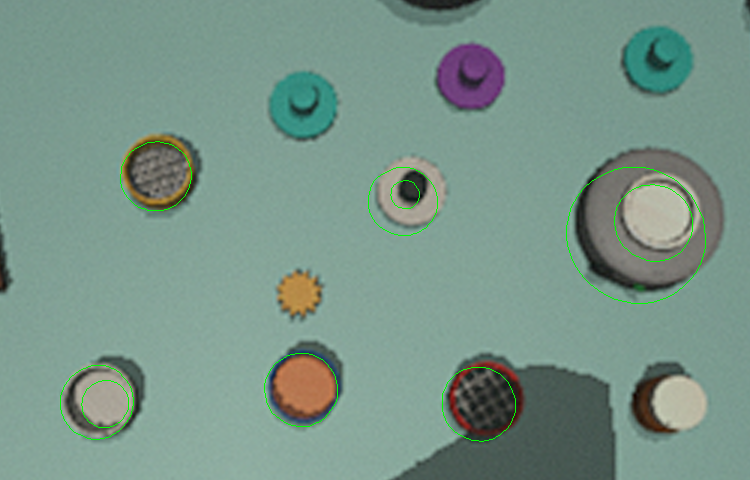

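View pics/side1.png

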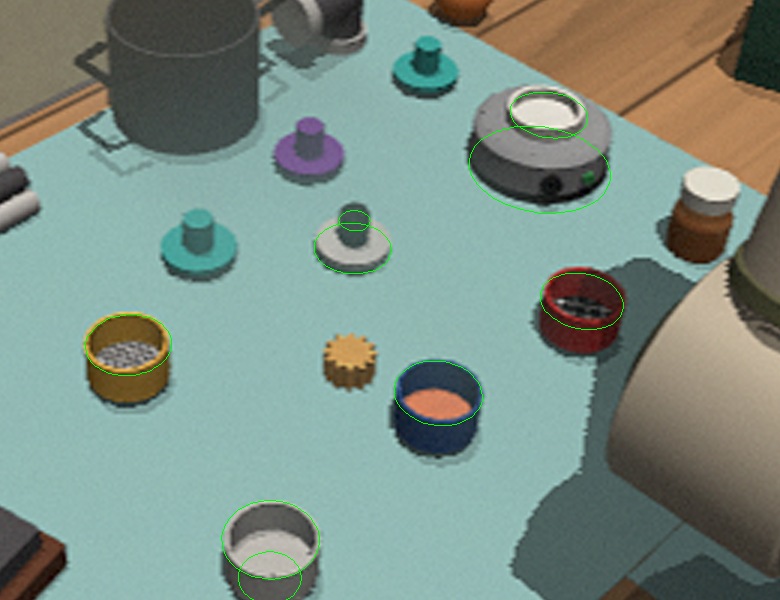

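```bash
python3 - <<'E'
from h import *
T=capture("top");S=capture("side")
# centres from zoomed picture pics/top1 (px/3+offset)
g={"pan":(100,402,40),"fine":(303,388,40),"med":(157,173,40),"coarse":(485,399,40),"lid":(411,192,14),"shaker":(660,212,56)}
pos={}
for k,(a,b,z) in g.items():
    pos[k]=p2w(T,a/3+190-.33,b/3+130-.33,z); print(k,pos[k].round(1))
for n,c in(("top",T),("side",S)):
    im=cv2.resize(c["img"][:,:,::-1],None,fx=3,fy=3,interpolation=cv2.INTER_CUBIC)
    for k,rr in dict(pan=[(40,30)],fine=[(40,30)],med=[(40,30)],coarse=[(40,30)],lid=[(42,12),(14,30)],shaker=[(56,32),(0,60),(45,60)]).items():
        for z,r in rr: cv2.polylines(im,[((ring(None,pos[k],z,r,c)+.33)*3).astype(int)],True,(0,255,0),1)
    y0,y1,x0,x1=((130,290,190,440) if n=="top" else (100,310,190,450))
    cv2.imwrite(f"pics/{n}2.png",im[y0*3:y1*3,x0*3:x1*3][:600])
E
```

```text
pan [442.4 165.7]
fine [456.  -1.]
med [635.6 125.1]
coarse [ 449.1 -150. ]
lid [626.9 -91.9]
shaker [ 603.3 -293.4]
```

View pics/top2.png

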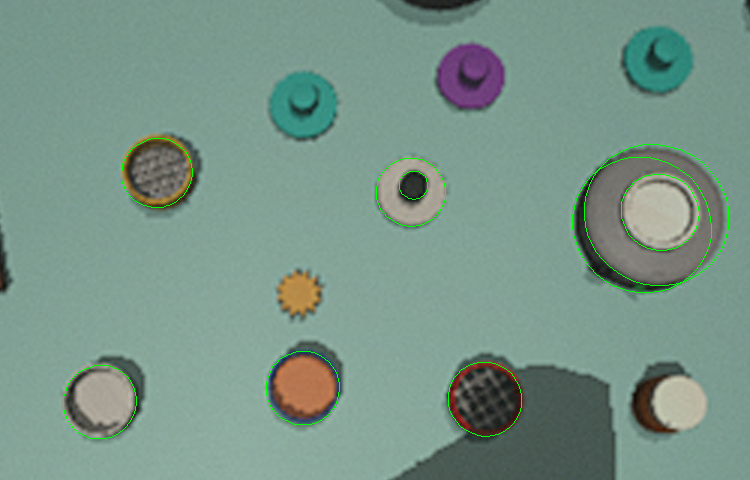

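View pics/side2.png

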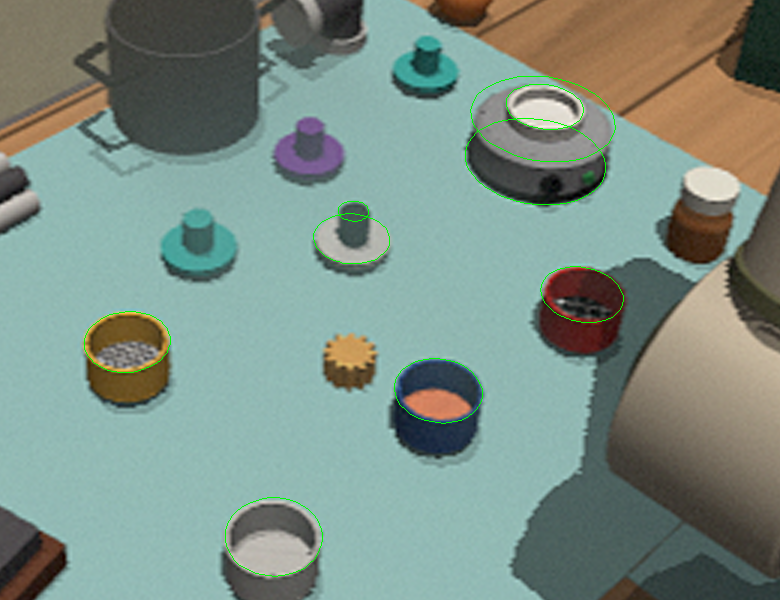

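Request:
apply_moves(
  targets=[
    [0,0,0,7.2],
    [0,0,0,7.23],
    [2,-4,0,0],
    [2,-4,0,0],
    [2,-4,0,0],
    [2,-4,0,0],
    [2,-4,0,0],
    [2,-4,0,0],
  ],
  grip=8.54,
  force=40,
)

```text
time_s: 2.15
eef_pos: [251.2, -266.8, 304.0]
ee_rot: [0.0, 1.0, -0.0, 0.0]
force: [0.7, -0.4, 0.7]
grip_width: 1.003
```

Request:
apply_moves(
  targets=[
    [2,-4,0,0],
    [2,-4,0,0],
    [2,-4,0,0],
    [2,-4,0,0],
    [2,-4,0,0],
    [2,-4,0,0],
    [2,-4,0,0],
    [2,-4,0,0],
  ],
)

```text
time_s: 2.95
eef_pos: [411.3, 53.5, 304.1]
ee_rot: [0.0, 1.0, 0.0, 0.0]
force: [0.5, -1.4, 0.1]
grip_width: 1.004
```

Request:
apply_moves(
  targets=[
    [1.56,-4,1.4,0],
    [1.56,-4,3,0],
    [0,-3.25,3,0],
    [0,0,3,0],
    [0,0,0,0],
  ],
)

```text
time_s: 3.45
eef_pos: [439.8, 162.7, 198.3]
ee_rot: [0.0, 1.0, 0.001, -0.003]
force: [-0.5, -0.4, 0.7]
grip_width: 1.0
```

```bash
python3 - <<'E'
from h import *
W=capture("wrist"); cv2.imwrite("pics/w1.png",W["img"][:,:,::-1])
print(readout.sense()["eef_pos"],W["eye"])
im=W["img"][:,:,::-1].copy()
for z,r in((40,30),(40,27),(0,27)): cv2.polylines(im,[ring(0,(442.4,165.7),z,r,W).round().astype(int)],True,(0,255,0),1)
cv2.imwrite("pics/w1.png",im)
E
```

```text
[440.85003045 162.26843633 200.61630843] [512.01337335 163.72148787 268.00342744]
```

View pics/w1.png

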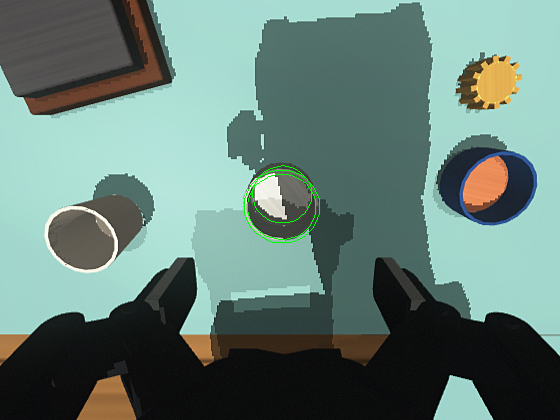

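```bash
python3 - <<'E'
from h import *
W=capture("wrist")
print(readout.sense()["eef_pos"])
im=W["img"][130:270,190:370,::-1]
im=np.clip(im.astype(float)*1.6,0,255).astype(np.uint8)
im=cv2.resize(im,None,fx=4,fy=4,interpolation=cv2.INTER_CUBIC)
for z,r in((40,30),(8,30)): cv2.polylines(im,[((ring(0,(442.4,165.7),z,r,W)-[190,130]+.4)*4).round().astype(int)],True,(0,255,0),1)
cv2.imwrite("pics/w2.png",im)
E
```

```text
[441.65372672 161.9774233  202.07797822]
```

View pics/w2.png

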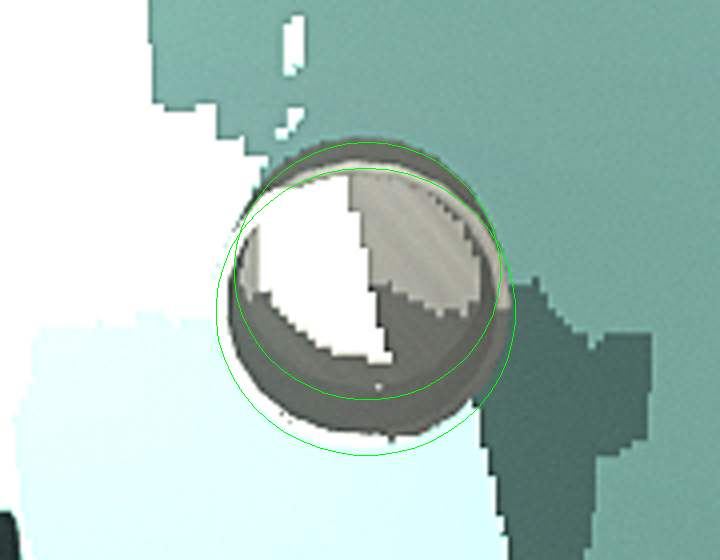

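Request:
apply_moves(
  targets=[
    [0.1,-0.3,3,0],
    [0,0,3,0],
    [0,0,3,0],
    [0,0,2,0],
    [0,0,0,0],
    [0,0,0,0],
  ],
)

```text
time_s: 4.15
eef_pos: [443.4, 164.9, 93.0]
ee_rot: [-0.0, 1.0, -0.0, 0.001]
force: [-0.1, -0.5, 0.3]
grip_width: 1.003
```

```bash
python3 - <<'E'
from h import *
for i in range(3):
  W=capture("wrist"); print(readout.sense()["eef_pos"],readout.sense()["force"])
cv2.imwrite("pics/w3.png",W["img"][:,:,::-1])
E
```

```text
[443.50454864 165.00059963  93.2183316 ] [-0.18327771 -0.30003004 -0.36200491]
[443.39695218 165.09613544  93.13822983] [-0.35020104  1.00043052 -0.49747257]
[443.20097326 165.14451725  92.9098247 ] [0.08929879 0.02224907 0.42845388]
```

View pics/w3.png

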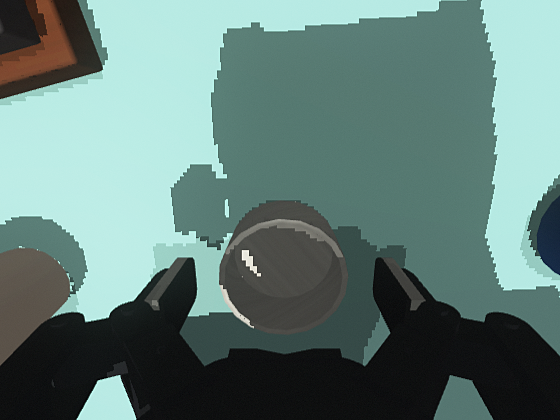

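Request:
apply_moves(
  targets=[
    [0,0,0.7,0],
    [0,0,0,0],
    [0,0,0,0],
  ],
)

```text
time_s: 4.6
eef_pos: [442.3, 165.2, 84.2]
ee_rot: [-0.0, 1.0, -0.0, -0.0]
force: [1.0, 0.1, -0.2]
grip_width: 1.006
```

Request:
apply_moves(
  targets=[
    [0,0,0,0],
    [0,0,0,0],
    [0,0,0,0],
    [0,0,0,0],
    [0,0,0,0],
    [0,0,0,0],
  ],
  grip=5.0,
  force=40,
)

```text
time_s: 5.2
eef_pos: [442.4, 165.2, 84.8]
ee_rot: [0.0, 1.0, -0.0, 0.0]
force: [-2.8, -0.9, 6.0]
grip_width: 0.698
```

Request:
apply_moves(
  targets=[
    [0,0,-2,0],
    [0,0,-4,0],
    [0,0,-4,0],
    [0,2,-3,0],
    [1,3.8,0,0],
    [1.5,3.8,0,0],
    [1.5,3.8,0,0],
    [1.5,3.8,0,0],
  ],
)

```text
time_s: 6.0
eef_pos: [497.5, -8.3, 214.4]
ee_rot: [-0.0, 1.0, 0.0, 0.0]
force: [0.3, 0.3, -0.7]
grip_width: 0.694
```

Request:
apply_moves(
  targets=[
    [1.5,3.8,0,0],
    [1.5,3.8,0,0],
    [1.5,3.8,0,0],
    [1.5,3.8,0,0],
    [1.5,3.8,0,0],
    [1.5,3.8,0,0],
    [1.5,3.8,0,0],
    [0,0,0,0],
  ],
)

```text
time_s: 6.8
eef_pos: [602.5, -277.0, 213.1]
ee_rot: [0.0, 1.0, -0.002, -0.0]
force: [-0.8, 0.6, -1.3]
grip_width: 0.7
```

Request:
apply_moves(
  targets=[
    [0,1.6,0,0],
    [0,0,0,0],
    [0,0,0,0],
  ],
)

```text
time_s: 7.1
eef_pos: [602.1, -288.4, 214.4]
ee_rot: [-0.0, 1.0, 0.0, -0.0]
force: [0.7, -0.1, -1.1]
grip_width: 0.698
```

```bash
python3 - <<'E'
from h import *
W=capture("wrist"); e=readout.sense()["eef_pos"];print(e,readout.sense()["force"])
im=W["img"][:,:,::-1].copy()
cv2.polylines(im,[ring(0,(603.3,-293.4),56,32,W).round().astype(int)],True,(0,255,0),1)
cv2.polylines(im,[ring(0,(603.3,-293.4),0,60,W).round().astype(int)],True,(0,255,0),1)
for z,r in((40,30),(8,30)):cv2.polylines(im,[ring(0,e[:2],z+e[2]-85,r,W).round().astype(int)],True,(0,0,255),1)
cv2.imwrite("pics/w4.png",im)
E
```

```text
[ 602.23842042 -288.10112157  214.43767474] [ 0.1872363   0.5841236  -1.34324463]
```

View pics/w4.png

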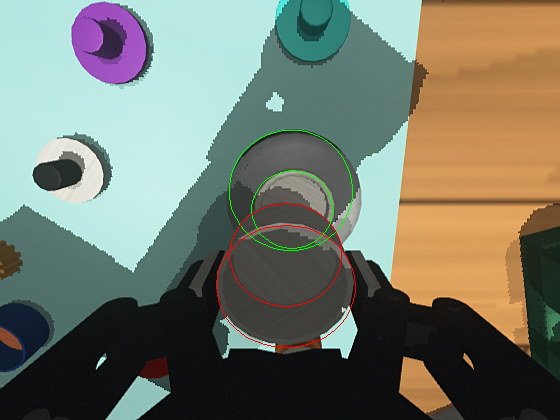

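```bash
python3 - <<'E'
from h import *
W=capture("wrist"); e=readout.sense()["eef_pos"];print(e)
im=W["img"][110:350,200:380,::-1]
im=np.clip(im.astype(float)*1.5,0,255).astype(np.uint8)
im=cv2.resize(im,None,fx=2.5*1.5,fy=2.5,interpolation=cv2.INTER_CUBIC) if 0 else cv2.resize(im,None,fx=2.5,fy=2.5,interpolation=cv2.INTER_CUBIC)
def d(p,z,r,col): cv2.polylines(im,[((ring(0,p,z,r,W)-[200,110]+.4)*2.5).round().astype(int)],True,col,1)
d((603.3,-293.4),56,32,(0,255,0)); d((603.3,-293.4),56,27,(0,255,0)); d(e[:2],e[2]-45,30,(0,0,255))
cv2.imwrite("pics/w5.png",im)
E
```

```text
[ 602.30927916 -287.98611195  214.51721088]
```

View pics/w5.png

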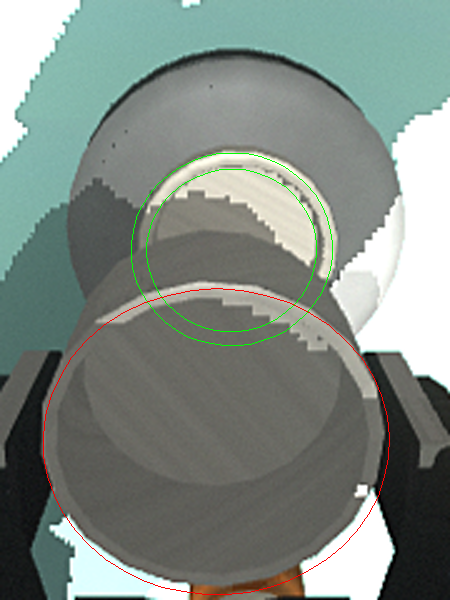

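Request:
apply_moves(
  targets=[
    [0,0.7,0,0],
    [0,0,2.5,0],
    [0,0,2,0],
    [0,0,1.5,0],
    [0,0,0,0],
    [0,0,0,0],
  ],
)

```text
time_s: 7.8
eef_pos: [602.5, -295.9, 155.0]
ee_rot: [0.0, 1.0, 0.0, 0.0]
force: [0.3, -0.5, 0.3]
grip_width: 0.7
```

```bash
python3 - <<'E'
from h import *
W=capture("wrist"); e=readout.sense()["eef_pos"];print(e,readout.sense()["force"])
im=W["img"][110:350,200:380,::-1]
im=np.clip(im.astype(float)*1.5,0,255).astype(np.uint8)
im=cv2.resize(im,None,fx=2.5,fy=2.5,interpolation=cv2.INTER_CUBIC)
def d(p,z,r,col): cv2.polylines(im,[((ring(0,p,z,r,W)-[200,110]+.4)*2.5).round().astype(int)],True,col,1)
d((603.3,-295),56,32,(0,255,0)); d(e[:2],e[2]-45,30,(0,0,255))
cv2.imwrite("pics/w6.png",im)
S=capture("side"); cv2.imwrite("pics/s6.png",cv2.resize(S["img"][80:230,280:480,::-1],None,fx=4,fy=4))
E
```

```text
[ 602.68513209 -296.06024268  155.50017778] [ 0.15026023  0.06516921 -1.09355409]
```

View pics/w6.png

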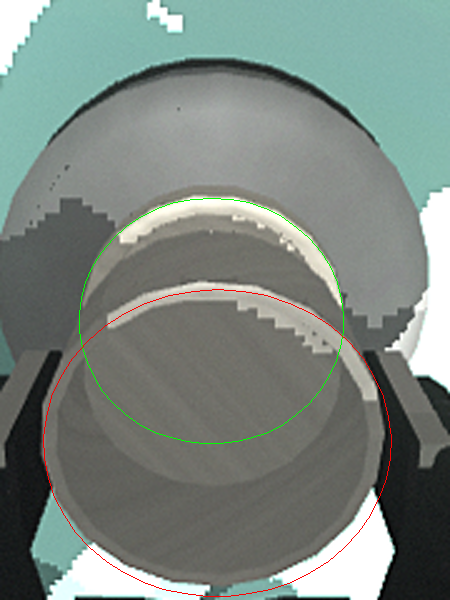

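View pics/s6.png

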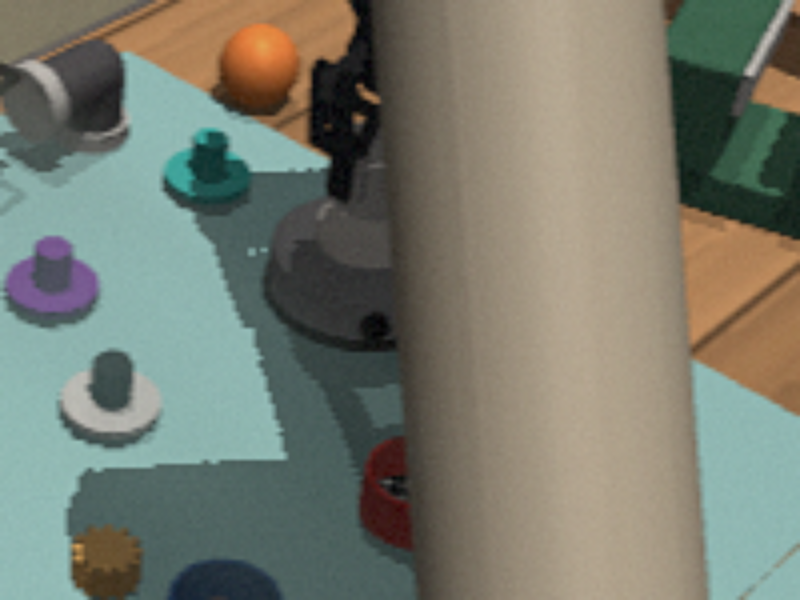

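Request:
apply_moves(
  targets=[
    [0,-0.1,0,0],
    [0,0,1,0],
    [0,0,1.0,0],
    [0,0,0,0],
    [0,0,0,0],
  ],
)

```text
time_s: 8.4
eef_pos: [602.1, -294.7, 133.7]
ee_rot: [-0.0, 1.0, -0.0, -0.0]
force: [-0.6, -0.5, -0.1]
grip_width: 0.697
```

Request:
apply_moves(
  targets=[
    [0,0,0.1,0],
    [0,0,0,0],
    [0,0,0,0],
  ],
)

```text
time_s: 8.7
eef_pos: [602.3, -294.8, 133.2]
ee_rot: [-0.0, 1.0, -0.0, -0.0]
force: [-0.0, 0.1, -1.3]
grip_width: 0.696
```

Request:
apply_moves(
  targets=[
    [0,0,0,0],
    [0,0,0,0],
    [0,0,0,0],
    [0,0,0,0],
    [0,0,0,0],
  ],
  grip=8.54,
)

```text
time_s: 9.2
eef_pos: [602.3, -294.8, 133.3]
ee_rot: [0.0, 1.0, -0.0, 0.0]
force: [0.0, -0.2, -0.0]
grip_width: 1.0
```

Request:
apply_moves(
  targets=[
    [0,0,-2,0],
    [0,0,-4,0],
    [0,0,-3,0],
    [0,0,0,0],
    [0,0,0,0],
  ],
)

```text
time_s: 9.7
eef_pos: [602.3, -294.8, 223.5]
ee_rot: [0.0, 1.0, -0.0, 0.0]
force: [-1.0, 0.7, -0.7]
grip_width: 1.001
```

```bash
cat >> h.py <<'E'
def wz(name,circ,box=(200,110,380,350),k=2.5,g=1.4):
    W=capture("wrist"); s=readout.sense(); e=s["eef_pos"];print(e,s["force"],s["time_s"],s["grip_width"])
    x0,y0,x1,y1=box
    im=np.clip(W["img"][y0:y1,x0:x1,::-1].astype(float)*g,0,255).astype(np.uint8)
    im=cv2.resize(im,None,fx=k,fy=k,interpolation=cv2.INTER_CUBIC)
    for p,z,r,col in circ:
        if p is None: p=e[:2]; z=e[2]+z
        cv2.polylines(im,[((ring(0,p,z,r,W)-[x0,y0]+.4)*k).round().astype(int)],True,col,1)
    cv2.imwrite(f"pics/{name}.png",im)
E
python3 - <<'E'
from h import *
wz("w7",[((603.3,-295),88,30,(0,255,0))],(180,100,400,300),3,1.2)
E
```

```text
[ 602.03344669 -294.62534297  222.32229466] [ 0.41418506 -0.12785845 -0.30777688] 9.75 1.0011844496383273
```

View pics/w7.png

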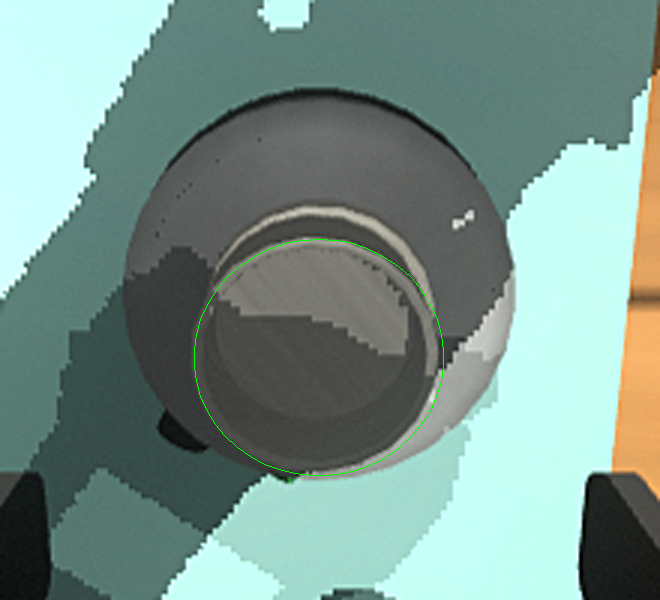

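Request:
apply_moves(
  targets=[
    [-1.8,-3.7,0,0],
    [-1.8,-3.7,0,0],
    [-1.8,-3.7,0,0],
    [-1.8,-3.7,0,0],
    [-1.8,-3.7,0,0],
    [-1.8,-3.7,0,0],
    [-1.8,-3.7,0,0],
    [-1.9,-3.5,0,0],
  ],
)

```text
time_s: 10.55
eef_pos: [455.9, 0.7, 222.1]
ee_rot: [-0.0, 1.0, -0.0, -0.001]
force: [0.7, 0.7, -0.2]
grip_width: 0.999
```

Request:
apply_moves(
  targets=[
    [0,0,3,0],
    [0,0,0,0],
    [0,0,0,0],
  ],
)

```text
time_s: 10.85
eef_pos: [457.3, -1.0, 193.0]
ee_rot: [-0.0, 1.0, -0.0, -0.001]
force: [0.9, 0.1, -0.2]
grip_width: 1.003
```

```bash
python3 - <<'E'
from h import *
wz("w8",[((456,-1),40,30,(0,255,0))],(180,100,400,300),3,1.2)
E
```

```text
[457.6955905   -1.31521392 193.56817883] [ 0.11963994 -0.1981706   0.07380697] 10.9 1.0029758913957525
```

View pics/w8.png

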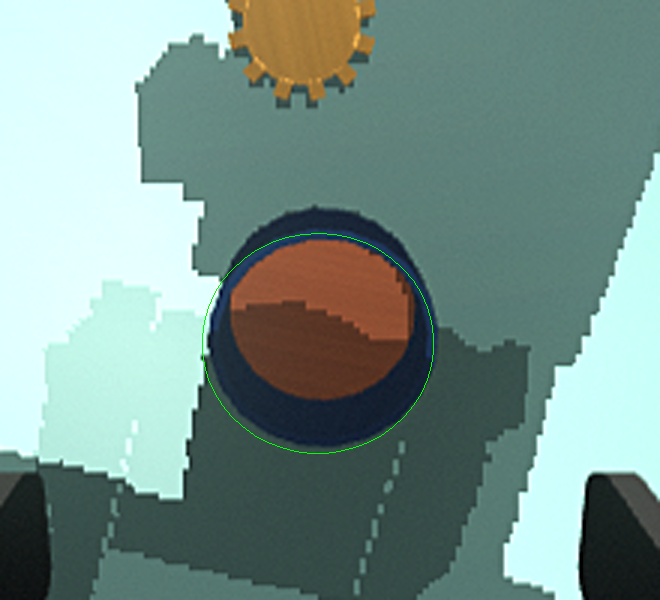

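Request:
apply_moves(
  targets=[
    [0,0,3,0],
    [0,0,3,0],
    [0,0,3,0],
    [0,0,1.8,0],
    [0,0,0,0],
    [0,0,0,0],
  ],
)

```text
time_s: 11.5
eef_pos: [458.0, -1.3, 86.1]
ee_rot: [0.0, 1.0, -0.0, 0.001]
force: [-0.1, -1.2, 0.9]
grip_width: 1.003
```

Request:
apply_moves(
  targets=[
    [0,0,0,0],
    [0,0,0,0],
    [0,0,0,0],
    [0,0,0,0],
    [0,0,0,0],
  ],
  grip=5.0,
)

```text
time_s: 12.0
eef_pos: [458.0, -1.0, 86.8]
ee_rot: [0.0, 1.0, -0.0, 0.001]
force: [-3.3, -0.6, 11.0]
grip_width: 0.697
```

Request:
apply_moves(
  targets=[
    [0,0,-2,0],
    [0,0,-4,0],
    [0,0,-4,0],
    [0,0,-4,0],
    [1.8,3.6,0,0],
    [1.8,3.6,0,0],
    [1.8,3.6,0,0],
    [1.8,3.6,0,0],
  ],
)

```text
time_s: 12.8
eef_pos: [529.7, -146.3, 226.1]
ee_rot: [0.0, 1.0, -0.0, 0.0]
force: [0.5, 0.3, -0.8]
grip_width: 0.691
```

Request:
apply_moves(
  targets=[
    [1.8,3.7,0,0],
    [1.8,3.7,0,0],
    [1.8,3.7,0,0],
    [1.8,3.7,0,0],
    [0,0,0,0],
    [0,0,0,0],
  ],
)

```text
time_s: 13.4
eef_pos: [601.1, -293.1, 225.1]
ee_rot: [-0.0, 1.0, -0.0, -0.0]
force: [1.0, -0.4, -0.4]
grip_width: 0.693
```

```bash
python3 - <<'E'
from h import *
wz("w9",[((603.3,-295),88,30,(0,255,0)),(None,-45,30,(0,0,255))])
E
```

```text
[ 601.07202509 -292.26118245  225.40161822] [-0.31763525 -0.51122865 -0.91697576] 13.45 0.6954132579743326
```

View pics/w9.png

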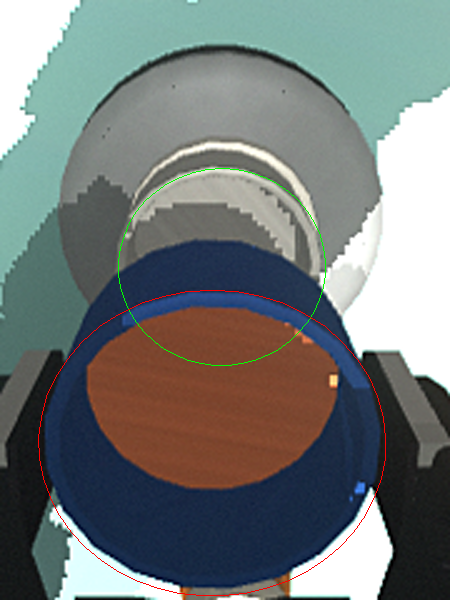

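Request:
apply_moves(
  targets=[
    [0.1,0.3,0,0],
    [0,0,2.5,0],
    [0,0,1.5,0],
    [0,0,0,0],
    [0,0,0,0],
  ],
)

```text
time_s: 13.95
eef_pos: [602.4, -295.6, 185.8]
ee_rot: [0.0, 1.0, 0.0, 0.0]
force: [-0.2, 0.4, -0.4]
grip_width: 0.694
```

```bash
python3 - <<'E'
from h import *
wz("w10",[((603.3,-295),88,30,(0,255,0)),(None,-45,30,(0,0,255))])
E
```

```text
[ 602.56786649 -295.77095238  186.33795968] [-0.58754689  0.32024561 -1.05910131] 14.0 0.696430005783579
```

View pics/w10.png

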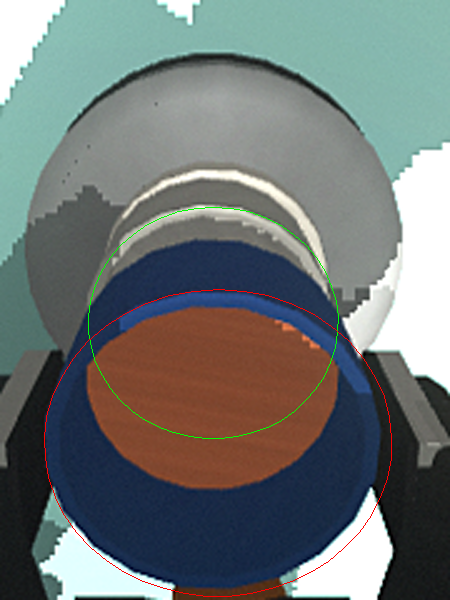

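Request:
apply_moves(
  targets=[
    [0,0,1,0],
    [0,0,0.9,0],
    [0,0,0,0],
    [0,0,0,0],
  ],
)

```text
time_s: 14.4
eef_pos: [602.5, -295.9, 166.5]
ee_rot: [0.0, 1.0, -0.0, 0.0]
force: [1.1, -0.0, 2.6]
grip_width: 0.694
```

Contact; release.

Request:
apply_moves(
  targets=[
    [0,0,0,0],
    [0,0,0,0],
    [0,0,0,0],
    [0,0,0,0],
    [0,0,0,0],
  ],
  grip=8.54,
)

```text
time_s: 14.9
eef_pos: [602.3, -295.8, 166.2]
ee_rot: [-0.0, 1.0, -0.0, -0.0]
force: [0.3, -0.2, 0.4]
grip_width: 0.998
```

Request:
apply_moves(
  targets=[
    [0,0,-2,0],
    [0,0,-4,0],
    [0,0,-3,0],
    [0,0,0,0],
    [0,0,0,0],
  ],
)

```text
time_s: 15.4
eef_pos: [602.3, -295.8, 256.4]
ee_rot: [0.0, 1.0, -0.0, 0.0]
force: [-0.4, 0.7, -1.9]
grip_width: 1.003
```

```bash
python3 - <<'E'
from h import *
wz("w11",[((603.3,-295),120,30,(0,255,0))],(180,100,400,300),3,1.2)
E
```

```text
[ 602.07387692 -295.61642223  255.25013582] [-0.17444535 -0.44664116 -0.16904302] 15.45 1.00285181199606
```

View pics/w11.png

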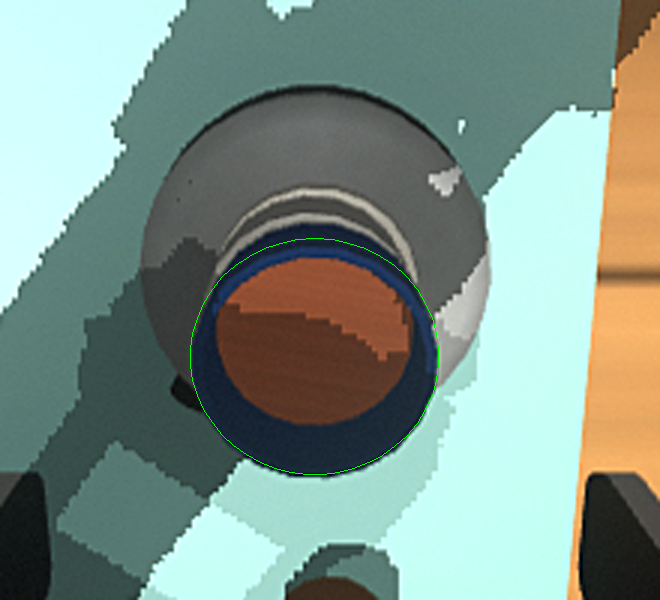

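Request:
apply_moves(
  targets=[
    [0.3,-3.8,0,0],
    [0.3,-3.8,0,0],
    [0.3,-3.8,0,0],
    [0.3,-3.8,0,0],
    [0.3,-3.8,0,0],
    [0.3,-3.8,0,0],
    [0.3,-3.8,0,0],
    [0.3,-3.8,0,0],
  ],
)

```text
time_s: 16.25
eef_pos: [625.9, 9.8, 254.7]
ee_rot: [-0.0, 1.0, -0.0, -0.001]
force: [0.1, -0.2, -0.3]
grip_width: 1.0
```

Request:
apply_moves(
  targets=[
    [0.3,-3.8,0,0],
    [0.3,-3.8,1,0],
    [0.3,-3.9,2.5,0],
    [0,0,2.5,0],
    [0,0,0,0],
    [0,0,0,0],
  ],
)

```text
time_s: 16.85
eef_pos: [635.2, 122.7, 195.9]
ee_rot: [0.0, 1.0, -0.0, -0.001]
force: [-0.7, -1.3, 0.4]
grip_width: 1.004
```

```bash
python3 - <<'E'
from h import *
wz("w12",[((635.6,125.1),40,30,(0,255,0))],(180,100,400,300),3,1.2)
E
```

```text
[635.65394061 122.44205027 197.02040691] [0.04956276 0.7970676  0.40272473] 16.9 0.9987450677842423
```

View pics/w12.png

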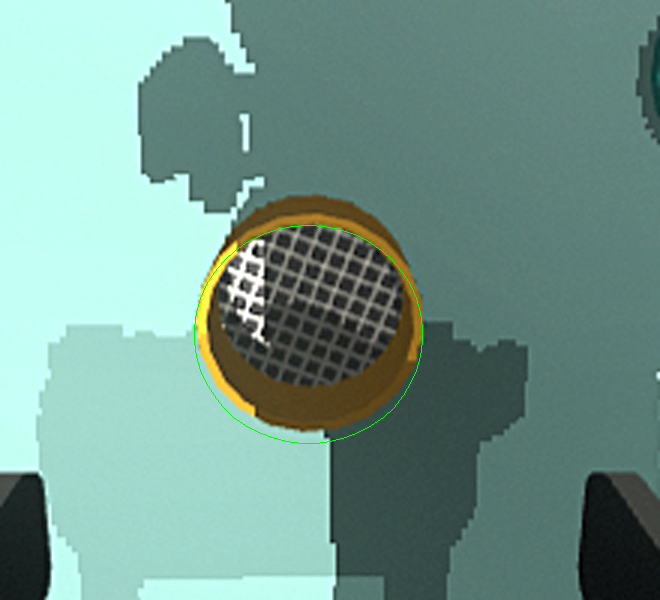

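Request:
apply_moves(
  targets=[
    [0.2,-0.25,3,0],
    [0,0,3,0],
    [0,0,3,0],
    [0,0,2,0],
    [0,0,0,0],
    [0,0,0,0],
    [0,0,0,0],
  ],
)

```text
time_s: 17.6
eef_pos: [638.3, 125.4, 88.5]
ee_rot: [-0.0, 1.0, -0.0, 0.002]
force: [0.5, -0.3, 0.7]
grip_width: 1.0
```

Request:
apply_moves(
  targets=[
    [0,0,0,0],
    [0,0,0,0],
    [0,0,0,0],
    [0,0,0,0],
    [0,0,0,0],
  ],
  grip=5.0,
)

```text
time_s: 18.1
eef_pos: [637.8, 125.7, 87.6]
ee_rot: [0.0, 1.0, 0.0, 0.001]
force: [-1.6, -0.3, 6.5]
grip_width: 0.677
```

Request:
apply_moves(
  targets=[
    [0,0,-2,0],
    [0,0,-4,0],
    [0,0,-4,0],
    [0,0,-4,0],
    [0,0,-3,0],
    [-0.3,3.8,0,0],
    [-0.3,3.8,0,0],
    [-0.3,3.8,0,0],
  ],
)

```text
time_s: 18.9
eef_pos: [627.9, 10.7, 256.6]
ee_rot: [0.0, 1.0, 0.0, 0.0]
force: [0.4, -0.2, -1.3]
grip_width: 0.676
```

Request:
apply_moves(
  targets=[
    [-0.3,3.8,0,0],
    [-0.3,3.8,0,0],
    [-0.3,3.8,0,0],
    [-0.3,3.8,0,0],
    [-0.3,3.8,0,0],
    [-0.4,3.8,0,0],
    [-0.4,3.8,0,0],
    [-0.4,3.8,0,0],
  ],
)

```text
time_s: 19.7
eef_pos: [600.9, -293.7, 256.4]
ee_rot: [-0.0, 1.0, -0.0, 0.0]
force: [1.4, 0.3, -1.1]
grip_width: 0.677
```

Request:
apply_moves(
  targets=[
    [0,0,0,0],
    [0,0,0,0],
  ],
)

```text
time_s: 19.9
eef_pos: [601.0, -292.6, 256.0]
ee_rot: [-0.0, 1.0, -0.001, -0.0]
force: [-1.1, 0.4, -1.5]
grip_width: 0.676
```

```bash
python3 - <<'E'
from h import *
wz("w13",[((603.3,-295),120,30,(0,255,0)),(None,-46,30,(0,0,255))])
E
```

```text
[ 601.33248895 -291.64857657  256.16885436] [ 0.14720722  0.2201288  -1.01529321] 19.95 0.6773130542304955
```

View pics/w13.png

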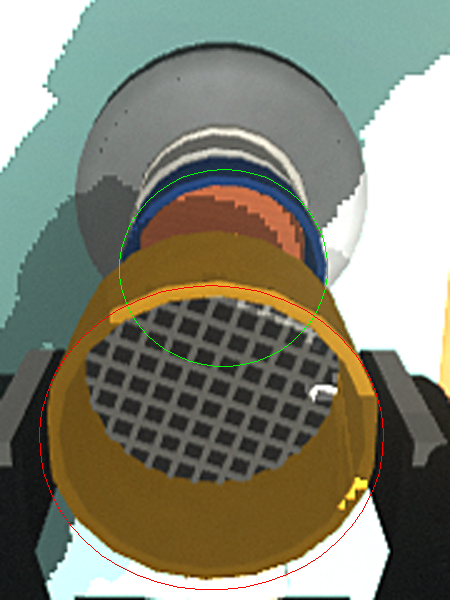

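Request:
apply_moves(
  targets=[
    [0.1,0.3,0,0],
    [0,0,2.2,0],
    [0,0,1.5,0],
    [0,0,0,0],
    [0,0,0,0],
  ],
)

```text
time_s: 20.45
eef_pos: [602.7, -294.7, 220.0]
ee_rot: [0.0, 1.0, 0.0, 0.0]
force: [-0.3, 0.4, -1.0]
grip_width: 0.679
```

```bash
python3 - <<'E'
from h import *
wz("w14",[((603.3,-295),120,30,(0,255,0)),(None,-46,30,(0,0,255))])
E
```

```text
[ 602.74704358 -294.97568364  220.48896857] [-0.46787077 -0.14336268 -1.27570595] 20.5 0.6807758748090983
```

View pics/w14.png

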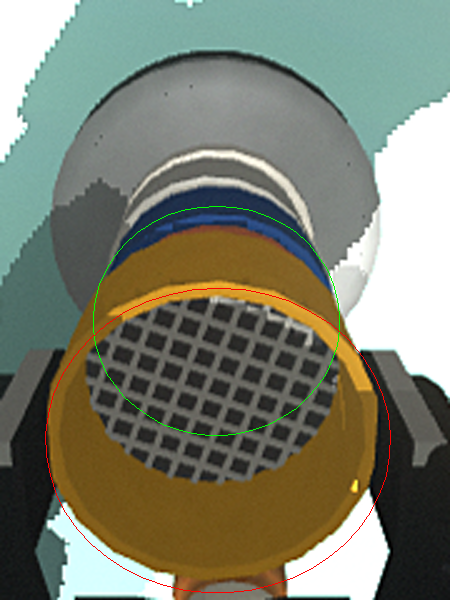

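Request:
apply_moves(
  targets=[
    [0,0.05,1,0],
    [0,0,1.0,0],
    [0,0,0,0],
    [0,0,0,0],
  ],
)

```text
time_s: 20.9
eef_pos: [602.4, -295.9, 199.0]
ee_rot: [0.0, 1.0, -0.0, 0.0]
force: [2.0, -0.9, 0.1]
grip_width: 0.676
```

Request:
apply_moves(
  targets=[
    [0,0,0.1,0],
    [0,0,0,0],
    [0,0,0,0],
  ],
)

```text
time_s: 21.2
eef_pos: [602.4, -295.8, 199.0]
ee_rot: [0.0, 1.0, -0.0, 0.0]
force: [-0.1, 2.0, 5.7]
grip_width: 0.678
```

Request:
apply_moves(
  targets=[
    [0,0,0,0],
    [0,0,0,0],
    [0,0,0,0],
    [0,0,0,0],
    [0,0,0,0],
  ],
  grip=8.54,
)

```text
time_s: 21.7
eef_pos: [602.3, -295.8, 198.1]
ee_rot: [-0.0, 1.0, -0.0, -0.0]
force: [0.1, -0.3, 0.3]
grip_width: 0.995
```

Request:
apply_moves(
  targets=[
    [0,0,-2,0],
    [0,0,-4,0],
    [0,0,-3,0],
    [0,0,0,0],
    [0,0,0,0],
  ],
)

```text
time_s: 22.2
eef_pos: [602.3, -295.8, 288.3]
ee_rot: [0.0, 1.0, -0.0, 0.0]
force: [-0.7, 0.4, -0.5]
grip_width: 1.002
```

```bash
python3 - <<'E'
from h import *
wz("w15",[((603.3,-295),152,30,(0,255,0))],(180,100,400,300),3,1.2)
E
```

```text
[ 602.09412402 -295.66567978  287.20966903] [0.36808785 0.51170951 0.15566925] 22.25 1.002002455155749
```

View pics/w15.png

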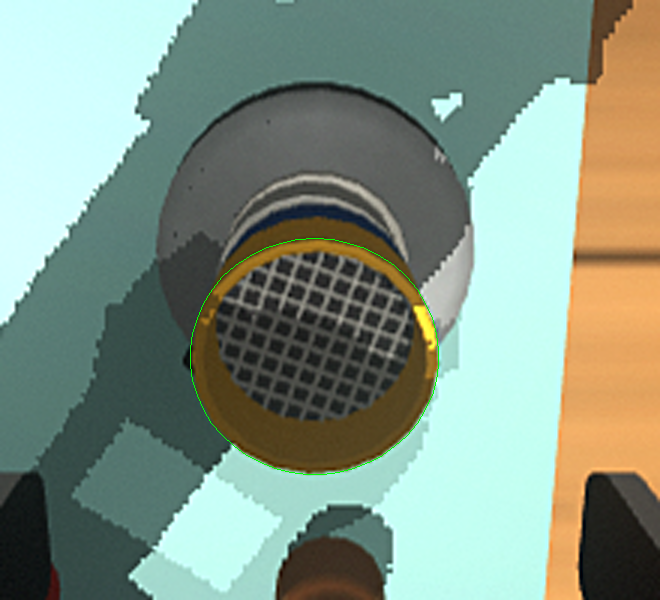

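Request:
apply_moves(
  targets=[
    [-2.5,-2.4,0,0],
    [-2.5,-2.4,0,0],
    [-2.5,-2.4,0,0],
    [-2.6,-2.4,0,0],
    [-2.6,-2.4,2,0],
    [-2.6,-2.5,3,0],
    [0,0,3,0],
    [0,0,1.5,0],
  ],
)

```text
time_s: 23.05
eef_pos: [447.6, -149.5, 190.4]
ee_rot: [-0.001, 1.0, 0.0, -0.002]
force: [0.6, 0.1, -0.3]
grip_width: 0.998
```

Request:
apply_moves(
  targets=[
    [0,0,0,0],
    [0,0,0,0],
    [0,0,0,0],
  ],
)

```text
time_s: 23.35
eef_pos: [449.6, -151.0, 193.9]
ee_rot: [0.0, 1.0, -0.0, 0.0]
force: [0.6, -0.6, 0.3]
grip_width: 1.002
```

```bash
python3 - <<'E'
from h import *
wz("w16",[((449.1,-150),40,30,(0,255,0))],(180,100,400,300),3,1.2)
E
```

```text
[ 449.602044   -151.02647107  193.92568617] [-0.19600198  0.03254289 -0.0065847 ] 23.4 1.0022101611095706
```

View pics/w16.png

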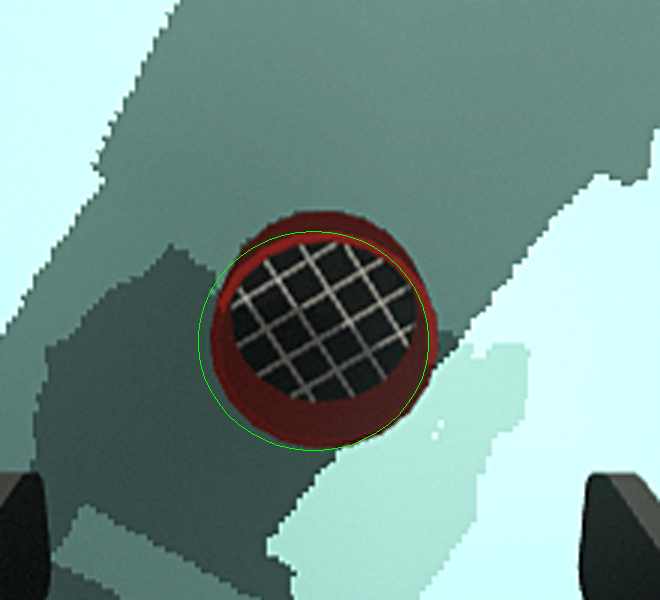

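Request:
apply_moves(
  targets=[
    [0,0.1,3,0],
    [0,0,3,0],
    [0,0,3,0],
    [0,0,1.8,0],
    [0,0,0,0],
    [0,0,0,0],
    [0,0,0,0],
  ],
)

```text
time_s: 24.1
eef_pos: [449.9, -152.2, 86.6]
ee_rot: [0.001, 1.0, -0.0, 0.001]
force: [-0.3, 0.2, 1.2]
grip_width: 1.0
```

Request:
apply_moves(
  targets=[
    [0,0,0,0],
    [0,0,0,0],
    [0,0,0,0],
    [0,0,0,0],
    [0,0,0,0],
  ],
  grip=5.0,
)

```text
time_s: 24.6
eef_pos: [449.7, -152.0, 86.4]
ee_rot: [0.0, 1.0, -0.0, 0.001]
force: [-1.8, 1.5, 9.2]
grip_width: 0.678
```

Request:
apply_moves(
  targets=[
    [0,0,-2,0],
    [0,0,-4,0],
    [0,0,-4,0],
    [0,0,-5,0],
    [0,0,-5,0],
    [1.5,1.4,0,0],
    [2,1.9,0,0],
    [2,1.9,0,0],
  ],
)

```text
time_s: 25.4
eef_pos: [504.8, -204.2, 285.9]
ee_rot: [0.0, 1.0, 0.0, 0.0]
force: [0.0, -0.3, -1.6]
grip_width: 0.683
```

Request:
apply_moves(
  targets=[
    [2,1.9,0,0],
    [2,1.9,0,0],
    [2,1.9,0,0],
    [2,1.9,0,0],
    [1.5,1.3,0,0],
    [0,0,0,0],
    [0,0,0,0],
  ],
)

```text
time_s: 26.1
eef_pos: [599.1, -292.6, 284.8]
ee_rot: [-0.0, 1.0, -0.0, -0.0]
force: [-0.1, -0.0, -0.7]
grip_width: 0.68
```

```bash
python3 - <<'E'
from h import *
wz("w17",[((603.3,-295),152,30,(0,255,0)),(None,-46,30,(0,0,255))])
E
```

```text
[ 598.94489228 -292.31721451  285.2129972 ] [-0.10283718  0.43516259 -0.89970359] 26.15 0.6797968024514607
```

View pics/w17.png

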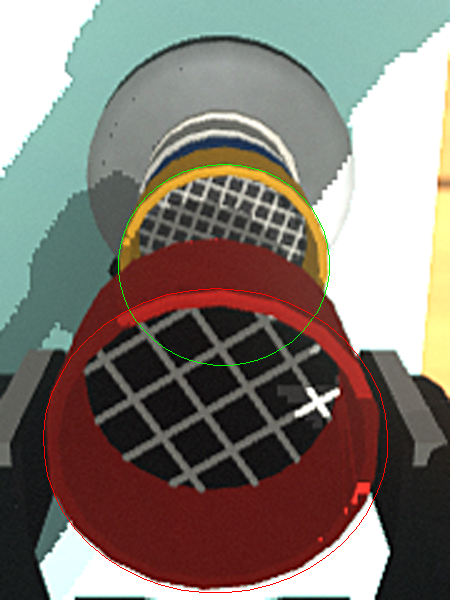

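Request:
apply_moves(
  targets=[
    [0.4,0.3,0,0],
    [0,0,2,0],
    [0,0,1.5,0],
    [0,0,0,0],
    [0,0,0,0],
    [0,0,0,0],
  ],
)

```text
time_s: 26.75
eef_pos: [603.5, -295.9, 251.7]
ee_rot: [0.001, 1.0, 0.0, 0.001]
force: [0.1, 0.3, -0.8]
grip_width: 0.68
```

```bash
python3 - <<'E'
from h import *
wz("w18",[((603.3,-295),152,30,(0,255,0)),(None,-46,30,(0,0,255))])
E
```

```text
[ 603.48454753 -295.85355602  251.53581792] [ 0.62252278 -0.32447697 -0.34530061] 26.8 0.6793938975715571
```

View pics/w18.png

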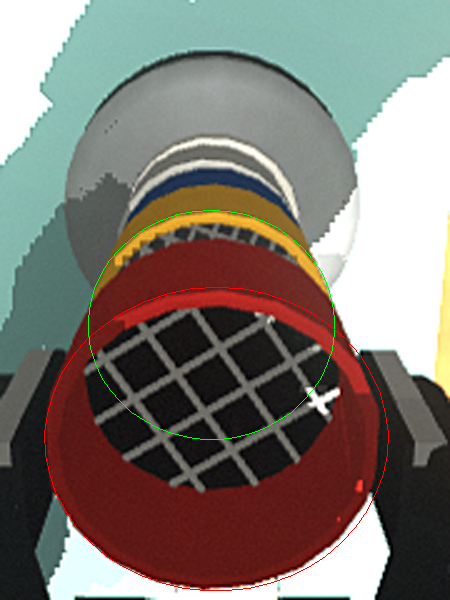

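Request:
apply_moves(
  targets=[
    [0,-0.05,1,0],
    [0,0,1.0,0],
    [0,0,0,0],
    [0,0,0,0],
  ],
)

```text
time_s: 27.2
eef_pos: [603.4, -295.4, 230.1]
ee_rot: [0.0, 1.0, -0.0, 0.0]
force: [1.4, -0.5, 1.4]
grip_width: 0.681
```

Request:
apply_moves(
  targets=[
    [0,0,0.05,0],
    [0,0,0,0],
    [0,0,0,0],
  ],
)

```text
time_s: 27.5
eef_pos: [603.4, -295.4, 230.1]
ee_rot: [0.0, 1.0, -0.0, 0.0]
force: [0.7, 0.2, 5.7]
grip_width: 0.68
```

Request:
apply_moves(
  targets=[
    [0,0,0,0],
    [0,0,0,0],
    [0,0,0,0],
    [0,0,0,0],
    [0,0,0,0],
  ],
  grip=8.54,
)

```text
time_s: 28.0
eef_pos: [603.3, -295.3, 229.6]
ee_rot: [-0.0, 1.0, -0.0, -0.0]
force: [-0.6, 0.3, -0.8]
grip_width: 1.0
```

Request:
apply_moves(
  targets=[
    [0,0,-2,0],
    [0,0,-4,0],
    [0,0,-3,0],
    [0,0,0,0],
    [0,0,0,0],
  ],
)

```text
time_s: 28.5
eef_pos: [603.3, -295.3, 319.8]
ee_rot: [0.0, 1.0, -0.0, 0.0]
force: [0.4, -0.2, -0.4]
grip_width: 0.999
```

```bash
python3 - <<'E'
from h import *
wz("w19",[((603.3,-295),184,30,(0,255,0))],(180,100,400,300),3,1.2)
E
```

```text
[ 603.15464    -295.16750134  318.70555205] [-0.04200528 -0.52320188  0.44422756] 28.55 1.0006430443801322
```

View pics/w19.png

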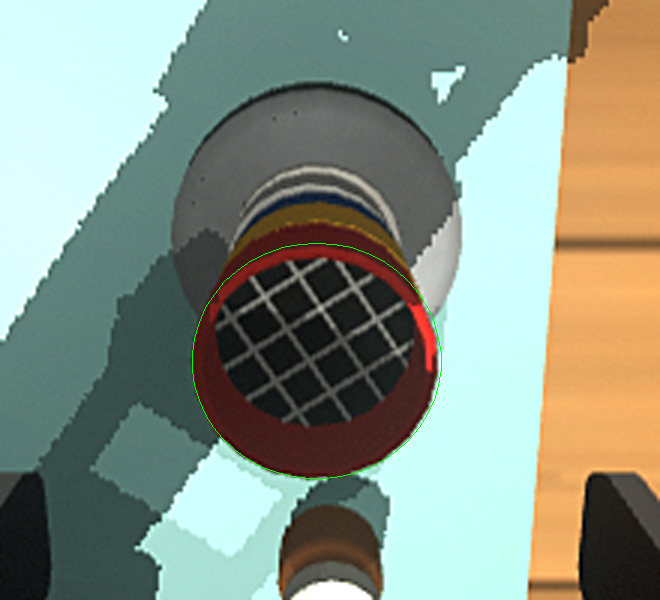

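Request:
apply_moves(
  targets=[
    [0.4,-3.4,0,0],
    [0.4,-3.4,0,0],
    [0.4,-3.4,0,0],
    [0.4,-3.4,0,0],
    [0.4,-3.4,0,0],
    [0.4,-3.4,3,0],
    [0,0,4,0],
    [0,0,4,0],
  ],
)

```text
time_s: 29.35
eef_pos: [626.8, -89.9, 207.3]
ee_rot: [-0.0, 1.0, 0.001, -0.001]
force: [0.7, -0.7, 0.0]
grip_width: 0.997
```

Request:
apply_moves(
  targets=[
    [0,0,1.4,0],
    [0,0,0,0],
    [0,0,0,0],
    [0,0,0,0],
  ],
)

```text
time_s: 29.75
eef_pos: [627.9, -91.7, 197.8]
ee_rot: [0.001, 1.0, -0.0, 0.002]
force: [-0.1, 0.2, -0.6]
grip_width: 0.997
```

```bash
python3 - <<'E'
from h import *
wz("w20",[((626.9,-91.9),14,30,(0,255,0)),((626.9,-91.9),42,12,(0,0,255))],(180,100,400,300),3,1.2)
E
```

```text
[627.83653719 -91.6189477  197.66988598] [0.57297148 0.61066274 0.15104143] 29.8 0.9959953014407804
```

View pics/w20.png

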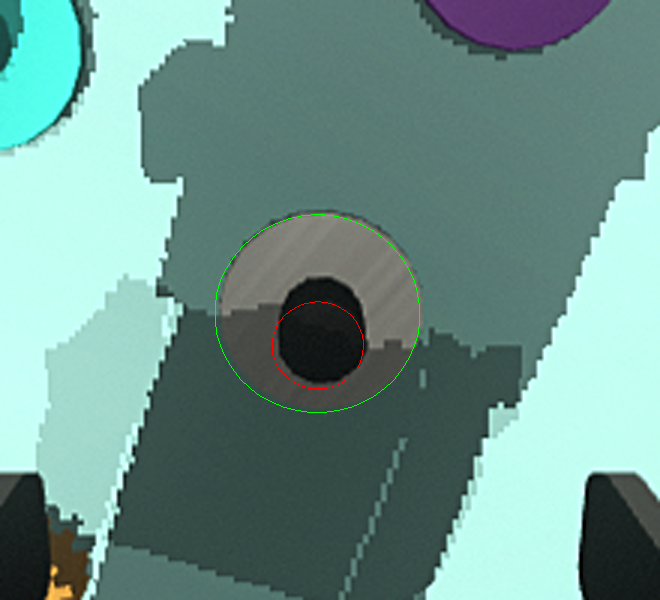

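Request:
apply_moves(
  targets=[
    [0,0.1,3,0],
    [0,0,3,0],
    [0,0,3,0],
    [0,0,1.5,0],
    [0,0,0,0],
    [0,0,0,0],
    [0,0,0,0],
  ],
)

```text
time_s: 30.5
eef_pos: [628.1, -92.6, 92.7]
ee_rot: [0.001, 1.0, -0.0, 0.002]
force: [-0.3, -0.7, 0.2]
grip_width: 0.995
```

Request:
apply_moves(
  targets=[
    [0,0,0,0],
    [0,0,0,0],
    [0,0,0,0],
    [0,0,0,0],
    [0,0,0,0],
    [0,0,0,0],
    [0,0,0,0],
    [0,0,0,0],
  ],
  grip=1.5,
)

```text
time_s: 31.3
eef_pos: [627.4, -92.4, 91.0]
ee_rot: [0.0, 1.0, -0.0, 0.0]
force: [-1.3, 0.4, 4.1]
grip_width: 0.266
```

Request:
apply_moves(
  targets=[
    [0,0,-2,0],
    [0,0,-4,0],
    [0,0,-4,0],
    [0,0,-4,0],
    [0,0,-4,0],
    [0,0,-4,0],
    [-0.4,3.3,0,0],
    [-0.4,3.3,0,0],
  ],
)

```text
time_s: 32.1
eef_pos: [619.3, -158.4, 311.5]
ee_rot: [0.0, 1.0, 0.001, 0.001]
force: [0.2, -0.3, -1.1]
grip_width: 0.268
```

Request:
apply_moves(
  targets=[
    [-0.4,3.3,0,0],
    [-0.4,3.3,0,0],
    [-0.4,3.3,0,0],
    [-0.4,3.3,0,0],
    [0,0,0,0],
    [0,0,0,0],
    [0,0,0,0],
  ],
)

```text
time_s: 32.8
eef_pos: [603.5, -289.3, 310.5]
ee_rot: [-0.0, 1.0, 0.0, -0.0]
force: [-0.2, 0.5, -0.2]
grip_width: 0.266
```

```bash
python3 - <<'E'
from h import *
wz("w21",[((603.3,-295),184,30,(0,255,0)),(None,-91+14,30,(0,0,255)),(None,-91+42,12,(0,0,255))])
E
```

```text
[ 603.55889142 -289.19746434  310.65996141] [ 0.28501096 -0.63707419  0.25847308] 32.85 0.2621903466054446
```

View pics/w21.png

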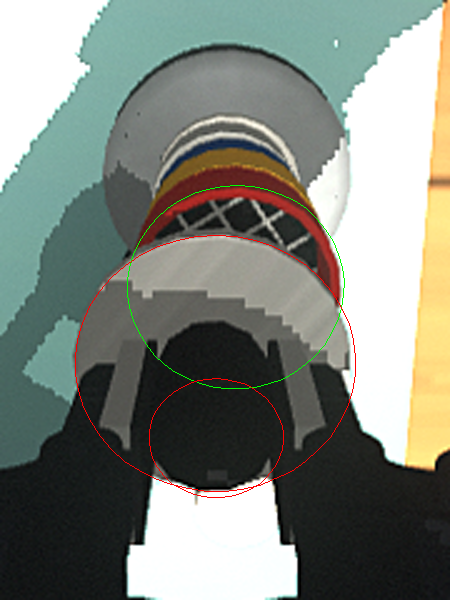

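Request:
apply_moves(
  targets=[
    [0,0.6,0,0],
    [0,0,1.5,0],
    [0,0,1,0],
    [0,0,0,0],
    [0,0,0,0],
    [0,0,0,0],
  ],
)

```text
time_s: 33.45
eef_pos: [603.5, -296.3, 286.5]
ee_rot: [0.0, 1.0, 0.0, 0.0]
force: [0.7, 0.4, -0.9]
grip_width: 0.264
```

```bash
python3 - <<'E'
from h import *
wz("w22",[((603.3,-295),184,30,(0,255,0)),(None,-91+14,30,(0,0,255)),(None,-91+42,12,(0,0,255))])
E
```

```text
[ 603.44646824 -296.2971265   286.50733492] [-0.11467187  0.00838963 -1.51657382] 33.5 0.2673436254341422
```

View pics/w22.png

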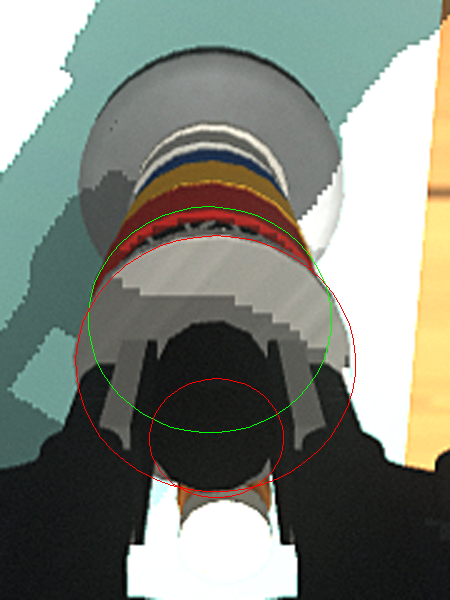

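Request:
apply_moves(
  targets=[
    [0,-0.1,1,0],
    [0,0,0.9,0],
    [0,0,0,0],
    [0,0,0,0],
    [0,0,0,0],
  ],
)

```text
time_s: 34.0
eef_pos: [603.3, -295.2, 266.5]
ee_rot: [-0.0, 1.0, -0.0, -0.0]
force: [-0.2, -0.1, 0.2]
grip_width: 0.264
```

Request:
apply_moves(
  targets=[
    [0,0,0.05,0],
    [0,0,0,0],
    [0,0,0,0],
  ],
)

```text
time_s: 34.3
eef_pos: [603.3, -295.3, 266.4]
ee_rot: [0.0, 1.0, 0.0, 0.0]
force: [0.1, 1.4, 3.5]
grip_width: 0.259
```

Request:
apply_moves(
  targets=[
    [0,0,0,0],
    [0,0,0,0],
    [0,0,0,0],
    [0,0,0,0],
    [0,0,0,0],
    [0,0,0,0],
  ],
  grip=6.0,
)

```text
time_s: 34.9
eef_pos: [603.3, -295.3, 266.2]
ee_rot: [-0.0, 1.0, -0.0, -0.0]
force: [-0.8, -0.1, -0.4]
grip_width: 0.699
```

Request:
apply_moves(
  targets=[
    [0,0,-2,0],
    [0,0,-3,0],
    [0,0,-4,0],
    [0,0,0,0],
    [0,0,0,0],
  ],
)

```text
time_s: 35.4
eef_pos: [603.3, -295.3, 356.7]
ee_rot: [0.0, 1.0, -0.0, 0.001]
force: [-0.1, -1.1, -0.7]
grip_width: 0.697
```

```bash
python3 - <<'E'
from h import *
wz("w23",[((603.3,-295),190,30,(0,255,0)),((603.3,-295),218,12,(0,255,0))],(180,100,400,300),3,1.2)
E
```

```text
[ 603.19426311 -295.24717048  355.32656986] [ 0.08184083 -0.40462286 -0.19583978] 35.45 0.7030029883836575
```

View pics/w23.png

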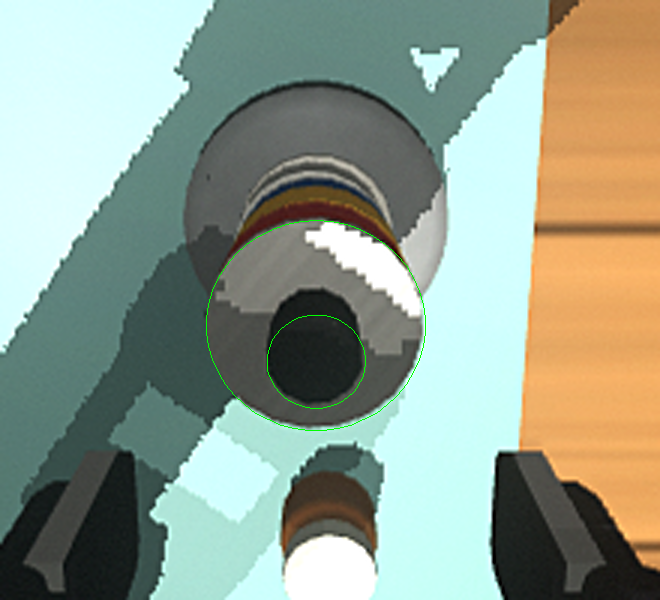

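Request:
apply_moves(
  targets=[
    [0,-3.5,0,0],
    [0,-3.5,0,0],
    [0,-3.5,0,0],
    [0,-3.5,0,0],
    [0,-3.5,0,0],
    [-2,-3.5,0,0],
    [-2,-3.5,0,0],
    [-2,-3.5,0,0],
  ],
)

```text
time_s: 36.25
eef_pos: [542.0, -13.9, 354.6]
ee_rot: [-0.0, 1.0, -0.0, -0.001]
force: [-0.1, 0.3, 0.5]
grip_width: 0.699
```

Request:
apply_moves(
  targets=[
    [-2,-3.5,0,0],
    [-2,-3.5,0,0],
    [-2,-3.5,0,0],
    [-2,-3.5,0,0],
    [0,-3.5,0,0],
    [0,-3.5,0,0],
    [0,0,0,0],
    [0,0,0,0],
  ],
)

```text
time_s: 37.05
eef_pos: [463.0, 195.0, 355.0]
ee_rot: [0.0, 1.0, 0.001, -0.001]
force: [0.5, -0.8, 0.6]
grip_width: 0.703
```

```bash
python3 - <<'E'
from h import *
S=capture("side");T=capture("top")
for n,c,b in(("s24",S,(310,60,460,200)),("t24",T,(350,130,470,290))):
    x0,y0,x1,y1=b
    im=cv2.resize(c["img"][y0:y1,x0:x1,::-1],None,fx=3.7,fy=3.7,interpolation=cv2.INTER_CUBIC)
    for z,r in((88,30),(120,30),(152,30),(184,30),(190,30),(218,12)):
        cv2.polylines(im,[((ring(0,(603.3,-295),z,r,c)-[x0,y0]+.4)*3.7).astype(int)],True,(0,255,0),1)
    cv2.imwrite(f"pics/{n}.png",im)
cv2.imwrite("pics/tfull.png",T["img"][:,:,::-1])
for t in ("jar","cup","gear"): print(t,[(round(d["location"][0]*560),round(d["location"][1]*420),round(d["score"],2)) for d in nets.boxes_of("top",t)])
E
```

```text
jar [(410, 264, 0.6)]
cup [(151, 272, 0.63)]
gear [(288, 232, 0.61), (414, 199, 0.48)]
```

View pics/s24.png

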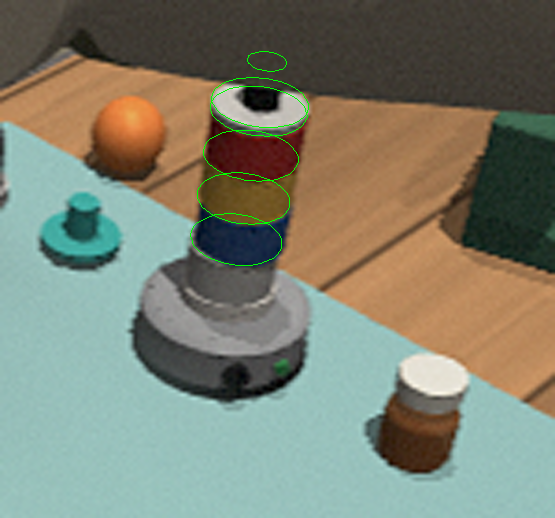

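View pics/t24.png

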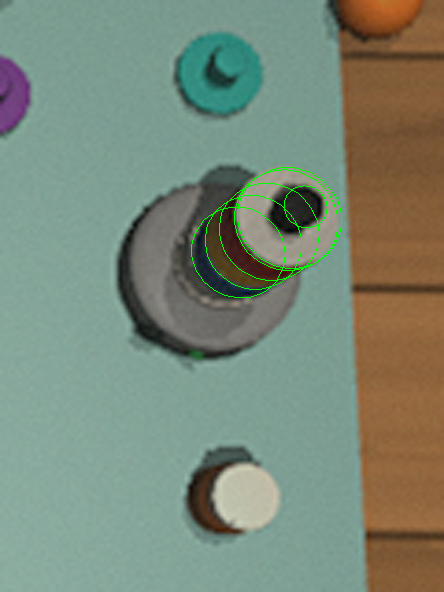

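```bash
python3 - <<'E'
from h import *
S=capture("side")
im=S["img"][65:105,355:405,::-1].astype(float)*1.8
cv2.imwrite("pics/s25.png",cv2.resize(np.clip(im,0,255).astype(np.uint8),None,fx=12,fy=12,interpolation=cv2.INTER_NEAREST))
print(readout.sense()["time_s"])
E
```

```text
37.35
```

View pics/s25.png

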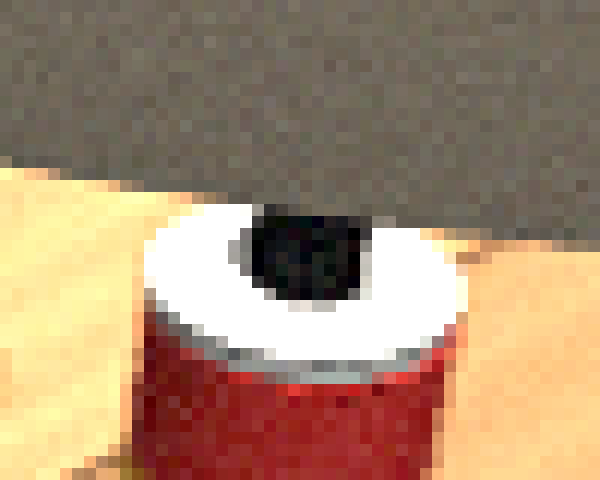

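View pics/tfull.png

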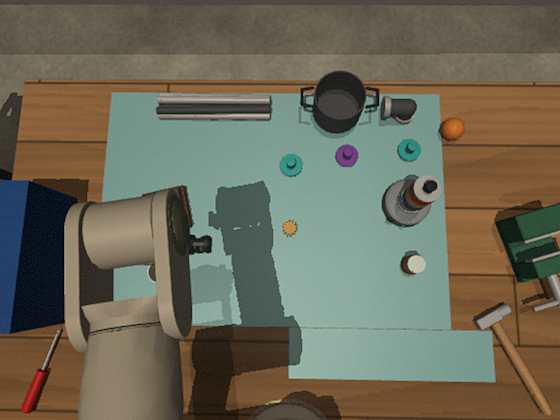

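```bash
python3 -c "
from rig import ctrl
print(ctrl.finish_job())"
```

```text
the job is handed in; nothing more can be done
None
```

The sieve stack is built on the shaker and handed in at about 37 s. From the bottom it is pan, blue fine, yellow medium, red coarse, then the lid with the black knob. The hand-in reports no verdict, so what follows is only what my own checks showed.

- **Seating:** After each release, the wrist picture showed the piece's rim within about 1–2 mm of the expected circle on the shaker axis, at about (603, −295). The tool heights at release were about 133, 166, 199, 230 and 266 mm, within about 1.5 mm of the nested heights.
- **Whole stack:** The last side and top pictures show the stack upright and level, with the lid flat on the red sieve. In the side view the top of the knob is cut off, I think by the arm in front of it. The top view shows the knob where it should be.
- **Jar, cup and gear:** The jar and gear detections are within about 3 px of where I first marked them. The cup's came out about 8 px off, but the arm partly hides it in the last picture. The arm never came near the cup at low height.
- **Oddity:** The yellow and red sieves read about 57.6 mm between the jaws, where the pan and blue sieve read about 59 mm. They still seated normally.

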